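Close a power brick's cover on the treadle press

TASK

Push the beige power brick flat against the press's low guide fence and along it to the end stop, without pressing its raised cover shut by hand. Then press the yellow-topped treadle right down to its stop and hold it there for half a second so that the press snaps the cover shut, and let the treadle spring back up, leaving the brick in place and the other things undisturbed.

Things in the scene. Friction and masses are not known exactly. Their poses are not given: they have to be found in the camera images.
- press: Grey bench press fixed to the mat; position and yaw vary. Origin on the mat where the middle of the brick's underside belongs when home. In its frame (mm): fence along y at +x side, open mat to -x; steel end stop face at y -65 (30 high, x -35 to 35); column x -33 to 33, y -130 to -80, 205 high; overhead arm x -28 to 28, y -80 to 10, z 140 to 200; treadle on the -y side.
- press_home (a point): The same point and axes as press: home of the brick's origin. +y points away from the end stop along the fence, +x into the fence.
- press_fence (a point): Mat-level point on the face of the aluminium guide fence, at (32, 75, 0) mm in the press frame. The fence runs along the press's y from -80 to +230 mm, 12 thick, 22 high; the brick's long side goes flat against this face.
- press_ram (a point): Centre of the underside of the black ram pad (54 x 58 mm) under the overhead arm, at (0, -25) mm in the press frame; 66 mm above the mat when up, 36.5 when the treadle is down.
- treadle (a joint): Treadle angle in rad: 0 up (sprung), 0.30 down on its stop. Plate 150 long, 80 wide, yellow top, hinged about the press's y axis at (50, -225, 26) mm in the press frame; its toe points to the press's -x and stands 0.35 rad above level when up, 0.05 when down. About 10 N at the pad moves it; 15 to 17 N brings it to the stop while closing a cover.
- treadle_pad (a point): Point on the treadle's yellow top surface where to press it, on its middle line, 110 mm from the hinge and 40 mm from the toe; moves with the treadle: in the press frame (-51, -225, 70) mm when up and about (-59, -225, 39) mm when down.
- brick: Beige power brick, loose, 0.3 to 0.5 kg. Origin at the centre of its underside; shell 64 (x) by 130 (y, long axis) by 28 high, with a lighter cover 61 x 127 x 8 standing proud: 44 high in all when open, 36 when shut. Starts 100 to 150 mm from home along the fence (+y), its middle 15 to 40 mm short of home in x, turned up to 0.2 rad.
- cover (a joint): How far the brick's cover is pushed down, in m: 0 to 0.002 at the start (open), 0.008 fully shut; the press leaves it at about 0.0075. It sticks where it is left and needs about 6 N.
- standoff: Bystander: brass hex standoff 27 across, 60 high, upright; origin under its centre.
- fuse_holder: Bystander: cream ceramic fuse holder 40 x 100 x 40 high; origin under its centre.
- weight: Bystander: dull blue cast-iron weight, 90 diameter, 80 high; origin under its centre.
- parts_case: Bystander: red steel parts case 140 x 220, 65 high, with a handle up to 84 high; origin under its centre.
- flux_jar: Bystander: jar 48 diameter, 55 high, on the mat in front of the press column (about x -110, y -75 mm in the press frame); origin under its centre.

How it is judged:
On the way, in this order (a step that is already met when the one before it is completed fails the run):
1. the brick lies still, home against the fence and the end stop (within 4 mm both ways, square within 3 degrees), cover still open, treadle up (x of brick in the frame of press_home between -0.004 and 0.004 m and y of brick in the frame of press_home between -0.004 and 0.004 m and angle between the y axis of brick and the y axis of press_home, either way round below 0.06 rad and linear speed of brick below 0.02 m/s and value of joint cover below 0.004 m and value of joint treadle below 0.05 rad), for 0.3 s.
2. with the brick home (within 4 mm), the treadle is held down on its stop (at least 0.28 rad) for half a second and the cover is pressed down at least 6 mm (x of brick in the frame of press_home between -0.004 and 0.004 m and y of brick in the frame of press_home between -0.004 and 0.004 m and angle between the y axis of brick and the y axis of press_home, either way round below 0.06 rad and value of joint treadle above 0.28 rad and value of joint cover above 0.006 m), for 0.5 s.
3. the treadle is back up (below 0.04 rad) (value of joint treadle below 0.04 rad), for 0.2 s.
At the end, for the whole second after the job is handed in: The brick is at rest in its home place, within 4 mm of it both ways and square to the fence within 3 degrees; its cover is pressed down at least 6 mm; the treadle is back up (below 0.04 rad) (x of brick in the frame of press_home between -0.004 and 0.004 m and y of brick in the frame of press_home between -0.004 and 0.004 m and angle between the y axis of brick and the y axis of press_home, either way round below 0.06 rad and value of joint treadle below 0.04 rad and value of joint cover above 0.006 m and linear speed of brick below 0.02 m/s); the robot touches nothing.
It fails at once if the treadle is pressed past 0.1 rad while the brick is more than 8 mm from home (value of joint treadle above 0.1 rad and not (x of brick in the frame of press_home between -0.008 and 0.008 m and y of brick in the frame of press_home between -0.008 and 0.008 m)).
It fails at once if the cover is pressed down more than 4 mm while the brick is more than 8 mm from home (value of joint cover above 0.004 m and not (x of brick in the frame of press_home between -0.008 and 0.008 m and y of brick in the frame of press_home between -0.008 and 0.008 m)).
It fails at once if the robot bears on the press or its treadle with more than 50 N (contact force between any of the fingers, the arm and press above 50 N).
It fails at once if the brick is lifted more than 15 mm or tipped more than 15 degrees (height (world z) of brick above 0.015 m or angle between brick's own z axis and vertical above 0.26 rad).
It fails at once if a bystander (standoff, fuse holder, weight, parts case or jar) is moved more than 20 mm (distance of any of standoff, fuse_holder, weight, parts_case, flux_jar from where it was at the start of the episode above 0.02 m).
It also fails if it takes over 64 s, if anything falls off the work surface, if the arm or the gripper's body presses on something with over 40 N, if the wrist force passes 120 N, or if a joint passes its speed limit or range.

ROBOT

A 6-joint arm with a two-finger parallel gripper is mounted at the origin on the work surface. World frame = base frame: x ahead of the robot, y to its left, z up, the work surface at z = 0. Lengths are in m, angles in rad, forces in N, time in s.
With the tool pointing down it reaches from about 0.15 to 0.775 m from the base axis. Payload 6.1 kg.
Tool frame: the origin (TCP) lies on the centre line of the jaws, within the pads' length; the fingertips stand 11 mm ahead of it and the grasp point (between the pads) lies 8 mm behind it (manip.nose_length is the distance from the TCP to the fingertips, in m); z points along the fingers, y is the line along which they close (so a half turn about z gives the same grasp; the last joint's range is limited). The gripper opens to 85 mm and grips with 20 to 120 N. Pads are 22 mm wide; open, the fingers measure 114 mm over their backs; the gripper's body (76 mm by 85 mm) begins 54 mm behind the grasp point. The pads swing forward as they close: fully open they stand 13 mm farther back than shut.
Start: joints at [1.245, 0.126, -0.04, 1.405, 0, 1.571], TCP at [0.168, 0.497, 0.217] pointing down, gripper open.
Joint ranges: [-2.72, 2.72], [-0.95, 1.95], [-1.27, 1.35], [-1.78, 2.02], [-1.46, 1.47], [-3.14, 3.14]. Speed limits (rad/s): [2.39, 2.39, 3.01, 3.14, 3.14, 3.14].

INTERFACE

Orientations are given as [roll, pitch, yaw] about the fixed x, y, z axes, in that order (R = Rz(yaw) Ry(pitch) Rx(roll)).
In Python, from cell import manip gives the robot as it stands. The module is installed in compiled form; this text tells all that it offers.
- The arm moves only by the tool move_arm, never from a script. Its argument "series" is one flat list of numbers, 7 for each row, row after row: the turn, a rotation vector about the tool's x, y, z in degrees, then the shift along the tool's x, y, z in m, then the opening, from 0 (shut) to 1 (fully open). A call has 1 to 10 rows; each row is the pose to reach, as a shift and turn from the pose commanded when the call began, along the tool's axes at that moment; what a row does not reach only later rows make up. A row lasts 1/10 s, in which the tool goes at most 50 mm and 8.59 degrees, less where a joint would pass 70% of its speed; a pose out of reach is approached as far as the arm can. A call with a gripper value outside its range is refused whole. The fingers move at their own pace and stop on an object; the grip force is fixed at half the most. Time passes only in rows, so rows that repeat a pose let the fingers close. It gives the time, the measured TCP pose, the force, the opening and the grip force at its end, in the units of the state.
- manip.state(): the state, without advancing time (a new reading comes with each control period).
- manip.grab_frame(name): name is "side" or "top"; returns the picture (480x640x3 uint8, blue, green, red); there is no depth.
- manip.camera_params(name): a dict with "mtx" (3x3 intrinsics, pixels), "distortion" ([k1, k2, p1, p2, k3] as OpenCV has them; the pictures are not rectified), "R" (3x3) and "t" (3): a world point X has camera coordinates R X + t. Camera axes: x right, y down, z forward; pixel columns grow to the right and rows downward; lengths in m; the calibration is good to about 2 mm. A picture is of the moment at which its call begins. camera_params takes no time and is no camera call.
- manip.hand_in(): hands the job in; it is judged then, once.
The state is a dict: "time": time; "qpos": joint angles; "dq": joint speeds; "tau": joint torques, N m; "tool_pos": TCP position; "ee_rot": TCP orientation; "force": force on the tool from outside, world axes, zero at the start; "wrist_torque": the same for the moment, N m; "grip_width": finger opening in m; "grasp_force": force on a finger pad.
Only numpy, scipy, OpenCV 4.12 (cv2) and the standard library are available. Lean on these libraries where they do the work, as an engineer would, in place of code of your own. Each camera call takes 0.05 s, during which the arm holds its last target. There are 200 camera calls.

## Working session

There is one attempt and no reset: what is moved stays moved. The work goes in short steps, Python scripts to look and compute and a tool call to move; the robot and the scene stay as the last step left them, time stands still between calls to the robot, and variables do not carry over. Pictures are saved under pics/ and viewed, at most 10 in all, crops included, and the job is handed in when it is done.

Besides the shell and the picture viewer there is one more tool, called after "Request:" by a JSON object that holds its "op" and its "data". move_arm: Moves the arm, as the interface text tells. Its arguments: {"type":"object","properties":{"series":{"type":"array","items":{"type":"number"}}},"required":["series"]}

```bash
mkdir -p pics
python3 - <<'E'
from cell import manip
import cv2,numpy as np
np.set_printoptions(precision=4,suppress=True)
for n in("side","top"):
    cv2.imwrite(f"pics/{n}0.png",manip.grab_frame(n))
    p=manip.camera_params(n);print(n,p["mtx"],p["distortion"],p["R"],p["t"],-np.array(p["R"]).T@p["t"])
print(manip.state())
E
```

```text
side [[575.874    0.     323.6904]
 [  0.     575.874  247.6346]
 [  0.       0.       1.    ]] [0.0293 0.     0.     0.     0.    ] [[ 0.894  -0.4476  0.0186]
 [-0.2581 -0.5484 -0.7954]
 [ 0.3662  0.7063 -0.6058]] [-0.4856  0.2719  1.0261] [ 0.1285 -0.793   0.8469]
top [[607.0182   0.     325.1532]
 [  0.     607.0182 235.3547]
 [  0.       0.       1.    ]] [-0.0744  0.      0.      0.      0.    ] [[ 0.0134 -0.9999  0.0015]
 [-0.9934 -0.0135 -0.1142]
 [ 0.1142  0.     -0.9935]] [0.1063 0.6129 1.2849] [0.4607 0.1145 1.3464]
{'time': 0.1, 'qpos': array([ 1.245 ,  0.1263, -0.0405,  1.4054, -0.    ,  1.5708]), 'dq': array([ 0.0001, -0.0029,  0.001 , -0.0002,  0.0007,  0.0015]), 'tau': array([ -0.0003, -43.6906,  35.3603,   0.0137,  -0.    ,  -0.    ]), 'tool_pos': array([0.1679, 0.497 , 0.216 ]), 'ee_rot': array([-3.1402,  0.    ,  2.8158]), 'force': array([0.9081, 0.3638, 0.5533]), 'wrist_torque': array([ 0.0316,  0.0601, -0.0496]), 'grasp_force': 0.0, 'grip_width': 0.08555940277726712}
```

View pics/top0.png

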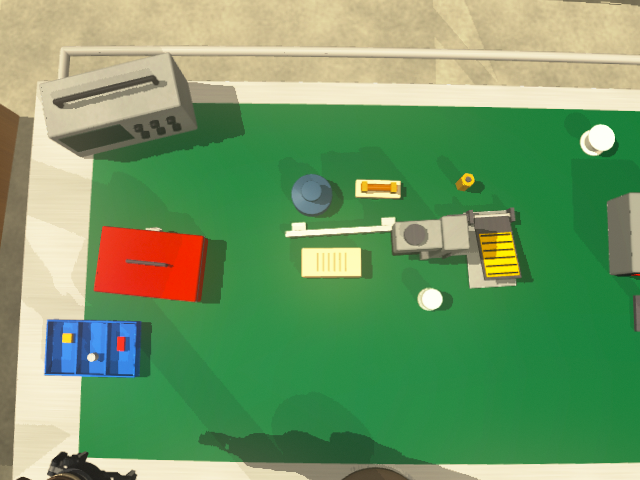

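View pics/side0.png

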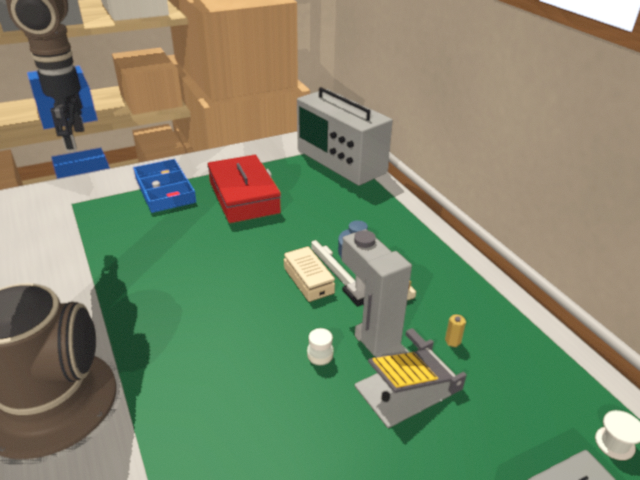

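```bash
cat > h.py <<'E'
import cv2,numpy as np
from cell import manip
np.set_printoptions(precision=4,suppress=True)
def ray(n,uv,z):
    p=manip.camera_params(n);R=np.array(p["R"]);C=-R.T@np.array(p["t"])
    u=cv2.undistortPoints(np.array(uv,float).reshape(-1,1,2),np.array(p["mtx"]),np.array(p["distortion"])).reshape(-1,2)
    d=np.c_[u,np.ones(len(u))]@R
    return C+d*((z-C[2])/d[:,2])[:,None]
def proj(n,X):
    p=manip.camera_params(n)
    return cv2.projectPoints(np.array(X,float).reshape(-1,1,3),cv2.Rodrigues(np.array(p["R"]))[0],np.array(p["t"]),np.array(p["mtx"]),np.array(p["distortion"]))[0].reshape(-1,2)
E
python3 - <<'E'
import cv2
a=cv2.imread("pics/top0.png")[165:315,275:535]
cv2.imwrite("pics/tc.png",cv2.resize(a,None,fx=3,fy=3,interpolation=cv2.INTER_CUBIC))
a=cv2.imread("pics/side0.png")[225:425,270:480]
cv2.imwrite("pics/sc.png",cv2.resize(a,None,fx=3,fy=3,interpolation=cv2.INTER_CUBIC)[:600])
E
```

```text
(no output)
```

View pics/tc.png

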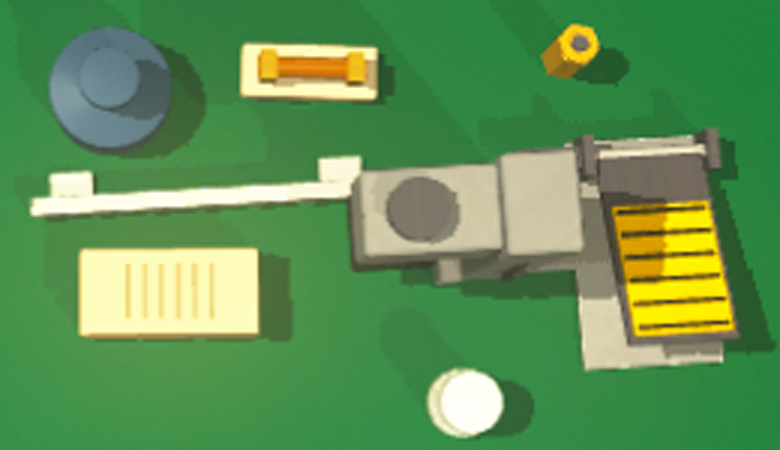

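View pics/sc.png

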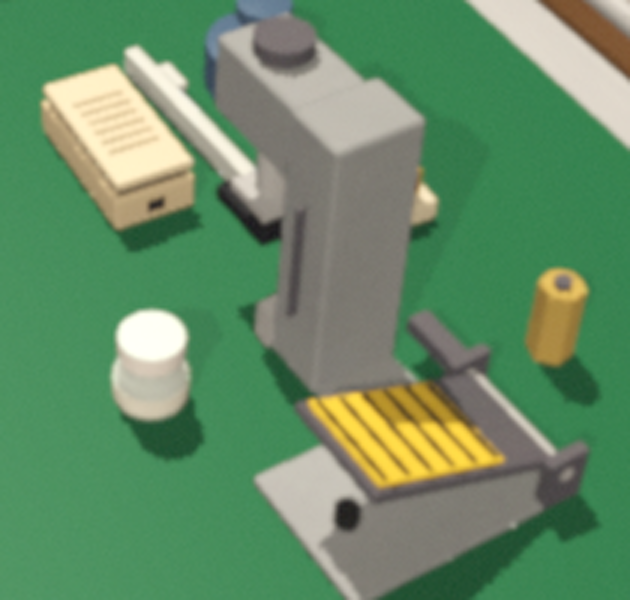

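```bash
cat >> h.py <<'E'
def brick(img,z=0.044):
    h=cv2.cvtColor(img,cv2.COLOR_BGR2HSV)
    m=cv2.inRange(h,(15,40,190),(32,150,255)); m[:225]=0;m[300:]=0;m[:,:270]=0;m[:,:]=m
    c=max(cv2.findContours(m,cv2.RETR_EXTERNAL,cv2.CHAIN_APPROX_NONE)[0],key=cv2.contourArea)
    X=ray("top",c[:,0,:],z)[:,:2]
    r=cv2.minAreaRect((X*1000).astype(np.float32))
    return r,cv2.boundingRect(c)
E
python3 - <<'E'
from h import *
print(manip.nose_length)
a=cv2.imread("pics/top0.png")
print("brick",brick(a))
g=cv2.cvtColor(a,cv2.COLOR_BGR2LAB)[:,:,1].astype(float) # a channel: green low
P=[]
for u in range(292,388,3):
    col=g[222:245,u]; print(col.astype(int)) if u in(310,) else 0
    i=np.where(col>115)[0]
    if len(i):
        k=i[-1]; f=(col[k]-115)/(col[k]-col[k+1]) if k+1<len(col) else 0
        P.append((u,222+k+f))
P=np.array(P); X=ray("top",P,0.022)[:,:2]; l=np.polyfit(X[:,1],X[:,0],1); r=X[:,0]-np.polyval(l,X[:,1])
print("fence line x=a*y+b",l,np.abs(r).max(),r)
uv=lambda pts:np.array([(275+(x+.5)/3-.5,165+(y+.5)/3-.5) for x,y in pts])
print("fence end",ray("top",uv([(31,199),(31,216)]),.022))
print("col top",ray("top",uv([(582,150),(582,252)]),.205)," seam",ray("top",uv([(500,156),(503,252)]),.205),"arm end",ray("top",uv([(362,172),(362,262)]),.2))
th=.35;print("toe",ray("top",uv([(632,343),(738,337)]),.026+.15*np.sin(th)))
print("jar top",ray("top",uv([(472,402)]),.055))
print("weight/fuse/case",ray("top",uv([(110,80)]),.08),ray("top",[(355,199),(402,199)],.04),ray("top",[(205,235),(200,300)],.065))
E
```

```text
0.011
brick (((553.0142211914062, 102.28195190429688), (60.290061950683594, 127.1282730102539), 0.783829927444458), (301, 248, 60, 29))
[ 94  94  95  95  94  94  94 107 126 125 125 125 125 124 115 107  96  94
  96  95  96  95  95]
fence line x=a*y+b [-0.0742  0.6224] 0.0006892495340758975 [ 0.0003  0.0004  0.0002 -0.0001 -0.0001  0.0007 -0.0004  0.0001 -0.
 -0.0004 -0.0004  0.0004 -0.0003 -0.0002 -0.0004 -0.0004 -0.0002 -0.0001
  0.      0.0001 -0.0002 -0.0002  0.0007  0.0002  0.      0.     -0.0003
 -0.0002  0.0006  0.0002  0.     -0.    ]
fence end [[0.6214 0.203  0.022 ]
 [0.6088 0.2027 0.022 ]]
col top [[ 0.6354 -0.1588  0.205 ]
 [ 0.5702 -0.1579  0.205 ]]  seam [[ 0.6308 -0.1063  0.205 ]
 [ 0.5695 -0.1076  0.205 ]] arm end [[ 0.6199 -0.019   0.2   ]
 [ 0.5625 -0.019   0.2   ]]
toe [[ 0.5189 -0.2229  0.0774]
 [ 0.5239 -0.2983  0.0774]]
jar top [[ 0.4769 -0.114   0.055 ]]
weight/fuse/case [[0.6997 0.1451 0.08  ]] [[ 0.6916  0.0505  0.04  ]
 [ 0.6931 -0.0522  0.04  ]] [[0.6053 0.3706 0.065 ]
 [0.4673 0.3764 0.065 ]]
```

```bash
cat >> h.py <<'E'
from scipy.spatial.transform import Rotation as Ro
H=np.array([.593,-.029]);YAW=.074
def P2W(x,y): c,s=np.cos(YAW),np.sin(YAW); return H+np.array([c*x-s*y,s*x+c*y])/1000
def W2P(p): c,s=np.cos(YAW),np.sin(YAW); d=(np.array(p)[:2]-H)*1000; return np.array([c*d[0]+s*d[1],-s*d[0]+c*d[1]])
def go(px,py,z,yaw):
    s=manip.state();R=Ro.from_euler("xyz",s["ee_rot"]);T=Ro.from_euler("xyz",[np.pi,0,yaw])
    d=np.r_[P2W(px,py),z]-s["tool_pos"]
    print("turn",(R.inv()*T).as_rotvec(degrees=True),"shift",R.inv().apply(d),"press",W2P(s["tool_pos"]),s["tool_pos"][2],"q",s["qpos"],"F",s["force"],"t",s["time"])
E
python3 - <<'E'
from h import *
go(-105,128,.12,.074)
E
```

```text
turn [ -0.0209   0.1087 157.0919] shift [-0.4245 -0.2851  0.0964] press [-385.0109  556.009 ] 0.21602725440636916 q [ 1.245   0.1263 -0.0405  1.4054 -0.      1.5708] F [0.9081 0.3638 0.5533] t 0.1
```

Request:
{"op": "move_arm", "data": {"series": [0, 0, 8, -0.021, -0.014, 0, 1, 0, 0, 16, -0.053, -0.035, 0, 1, 0, 0, 24, -0.091, -0.061, 0, 1, 0, 0, 32, -0.13, -0.087, 0, 1, 0, 0, 40, -0.17, -0.114, 0, 1, 0, 0, 48, -0.21, -0.141, 0, 1, 0, 0, 56, -0.25, -0.168, 0, 1, 0, 0, 64, -0.29, -0.195, 0, 1, 0, 0, 72, -0.32, -0.215, 0, 1, 0, 0, 80, -0.34, -0.228, 0, 1]}}

```text
time: 1.1
tool_pos: [0.4181, 0.1703, 0.2164]
ee_rot: [-3.141, 0.0, 1.411]
force: [-1.0, 0.1, -0.2]
grip_width: 0.0851
grasp_force: 0.0
```

Run:
```python
from h import *
go(-105,128,.12,.074)
```

```text
turn [ 0.006   0.0346 76.6219] shift [-0.0687  0.0726  0.0964] press [-159.6635  211.6602] 0.21637740591728308 q [ 0.3869 -0.0126 -0.1878  1.3961 -0.0003  2.1172] F [-1.0105  0.099  -0.208 ] t 1.1
```

Run:
```python
from h import *
go(-105,128,.12,.074+np.pi)
```

```text
turn [  -0.0369    0.0064 -103.3781] shift [-0.0687  0.0726  0.0964] press [-159.6635  211.6602] 0.21637740591728308 q [ 0.3869 -0.0126 -0.1878  1.3961 -0.0003  2.1172] F [-1.0105  0.099  -0.208 ] t 1.1
```

Request:
{"op": "move_arm", "data": {"series": [0, 0, -8, -0.01, 0.01, 0.01, 1, 0, 0, -16, -0.025, 0.027, 0.02, 1, 0, 0, -24, -0.04, 0.043, 0.03, 1, 0, 0, -32, -0.055, 0.06, 0.04, 1, 0, 0, -40, -0.064, 0.069, 0.05, 1, 0, 0, -48, -0.069, 0.073, 0.06, 1, 0, 0, -56, -0.069, 0.073, 0.07, 1, 0, 0, -64, -0.069, 0.073, 0.08, 1, 0, 0, -72, -0.069, 0.073, 0.09, 1, 0, 0, -80, -0.069, 0.073, 0.096, 1]}}

```text
time: 2.1
tool_pos: [0.4783, 0.0931, 0.1195]
ee_rot: [-3.141, -0.002, 2.821]
force: [-0.8, 0.2, -0.2]
grip_width: 0.0854
grasp_force: 0.0
```

Run:
```python
from h import *
go(-105,128,.03,.074+np.pi)
```

```text
turn [ -0.0328  -0.1024 -22.5874] shift [-0.0014 -0.0019  0.0895] press [-105.3998  130.2724] 0.1194522584933524 q [ 0.1923  0.075  -0.31    1.1877  0.      0.5125] F [-0.8298  0.1953 -0.1582] t 2.1
```

Request:
{"op": "move_arm", "data": {"series": [0, 0, -8, 0, 0, 0.02, 1, 0, 0, -16, 0, 0, 0.04, 1, 0, 0, -22.6, -0.001, -0.002, 0.055, 1, 0, 0, -22.6, -0.001, -0.002, 0.07, 1, 0, 0, -22.6, -0.001, -0.002, 0.08, 1, 0, 0, -22.6, -0.001, -0.002, 0.09, 1, 0, 0, -22.6, -0.001, -0.002, 0.098, 1, 0, 0, -22.6, -0.001, -0.002, 0.103, 1, 0, 0, -22.6, -0.001, -0.002, 0.103, 1]}}

```text
time: 3.0
tool_pos: [0.4789, 0.0911, 0.0172]
ee_rot: [-3.141, -0.001, -3.073]
force: [0.3, 0.4, -0.4]
grip_width: 0.0852
grasp_force: 0.0
```

Run:
```python
from h import *
go(-43,128,.017,.074+np.pi)
a=manip.grab_frame("side");cv2.imwrite("pics/s1.png",cv2.resize(a[180:360,220:440],None,fx=3,fy=3,interpolation=cv2.INTER_CUBIC))
```

```text
turn [-0.0071 -0.0501 -0.305 ] shift [-0.0619  0.0002  0.0001] press [-104.9152  128.166 ] 0.017166218673713624 q [ 0.1879  0.1375 -0.4753  0.9589 -0.      0.1192] F [ 0.3399  0.4449 -0.4068] t 3.0
```

View pics/s1.png

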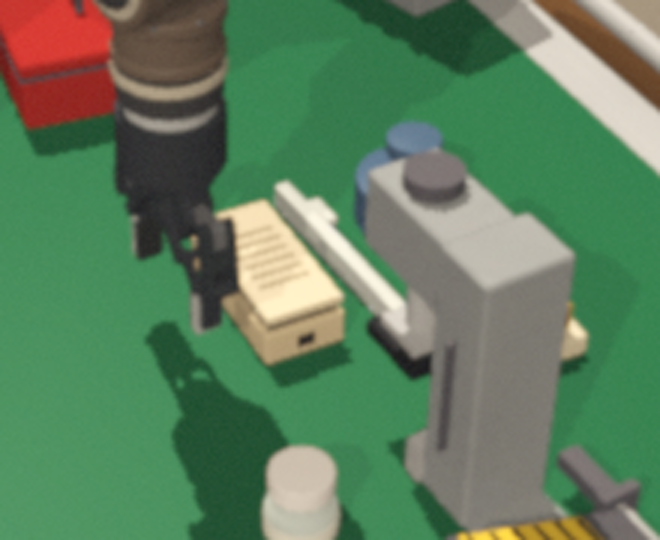

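Run:
```python
from h import *
for y in (75,82):
  for z in (0.006,.019): print(y,z,(proj("side",np.r_[P2W(-105,y),z])-[220,180])*3)
```

```text
75 0.006 [[211.1532 374.4199]]
75 0.019 [[210.854  360.8521]]
82 0.006 [[206.5018 368.5693]]
82 0.019 [[206.1738 355.017 ]]
```

Run:
```python
from h import *
c,s=np.cos(.0137),np.sin(.0137)
for x,y in((-32,-65),(32,-65)):
  p=np.array([.553+c*x/1000-s*y/1000,.1023+s*x/1000+c*y/1000])
  for z in(0,.028): print(x,y,z,(proj("side",np.r_[p,z])-[220,180])*3)
```

```text
-32 -65 0 [[261.7659 365.514 ]]
-32 -65 0.028 [[261.8206 336.3665]]
32 -65 0 [[340.1824 339.24  ]]
32 -65 0.028 [[341.2937 310.3034]]
```

Run:
```python
from h import *
a=manip.grab_frame("side")
for z,c in((0.006,(0,0,255)),(.017,(255,0,0))):
  for y in(78,178):
    u,v=proj("side",np.r_[P2W(-105,y),z])[0].round().astype(int); a[v,u]=c
a=a[220:320,250:350]
b=manip.grab_frame("top")[225:300,270:370]
cv2.imwrite("pics/s2.png",np.vstack([cv2.resize(a,(500,340),interpolation=cv2.INTER_CUBIC)[:,:],cv2.resize(b,(500,260),interpolation=cv2.INTER_CUBIC)]))
```

```text
(no output)
```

View pics/s2.png

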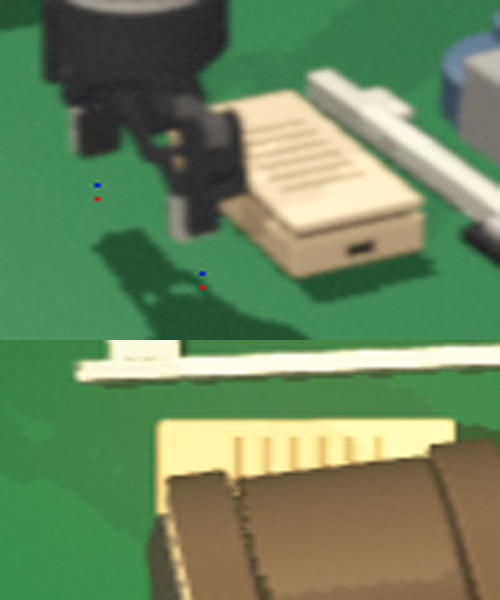

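Request:
{"op": "move_arm", "data": {"series": [0, 0, 0, 0, 0, 0.002, 1, 0, 0, 0, 0, 0, 0.004, 1, 0, 0, 0, 0, 0, 0.005, 1, 0, 0, 0, 0, 0, 0.005, 1]}}

```text
time: 3.55
tool_pos: [0.4791, 0.0911, 0.0125]
ee_rot: [-3.142, -0.0, -3.073]
force: [-0.1, -0.4, 0.8]
grip_width: 0.0853
grasp_force: 0.0
```

Request:
{"op": "move_arm", "data": {"series": [0, 0, 0, 0, 0, 0.002, 1, 0, 0, 0, 0, 0, 0.004, 1, 0, 0, 0, 0, 0, 0.005, 1, 0, 0, 0, 0, 0, 0.005, 1]}}

```text
time: 3.95
tool_pos: [0.4791, 0.0911, 0.0074]
ee_rot: [-3.142, -0.0, -3.073]
force: [0.4, -0.0, -0.3]
grip_width: 0.085
grasp_force: 0.0
```

Request:
{"op": "move_arm", "data": {"series": [0, 0, 0, 0, 0, 0.002, 1, 0, 0, 0, 0, 0, 0.004, 1, 0, 0, 0, 0, 0, 0.005, 1, 0, 0, 0, 0, 0, 0.005, 1]}}

```text
time: 4.35
tool_pos: [0.4791, 0.0911, 0.0025]
ee_rot: [-3.142, -0.0, -3.073]
force: [-0.1, -0.3, -0.3]
grip_width: 0.0856
grasp_force: 0.0
```

Run:
```python
from h import *
s=manip.state();print(s["force"],s["tool_pos"])
a=manip.grab_frame("side")
for z,c in((0.0,(0,0,255)),(.02,(255,0,0))):
  for y in(78,178):
    u,v=proj("side",np.r_[P2W(-105,y),z])[0].round().astype(int); a[v,u]=c
a=a[220:320,250:350]
cv2.imwrite("pics/s3.png",cv2.resize(a,(500,500),interpolation=cv2.INTER_CUBIC))
```

```text
[-0.0735 -0.275  -0.3067] [0.4791 0.0911 0.0025]
```

View pics/s3.png

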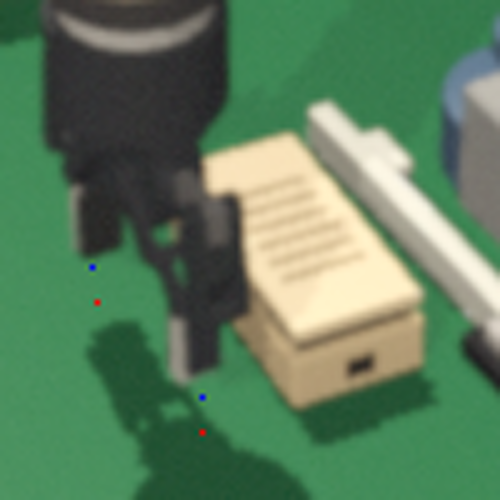

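Request:
{"op": "move_arm", "data": {"series": [0, 0, 0, 0, 0, 0.0015, 1, 0, 0, 0, 0, 0, 0.003, 1, 0, 0, 0, 0, 0, 0.0045, 1, 0, 0, 0, 0, 0, 0.006, 1, 0, 0, 0, 0, 0, 0.006, 1]}}

```text
time: 4.9
tool_pos: [0.479, 0.0911, -0.0036]
ee_rot: [-3.142, -0.0, -3.073]
force: [-0.1, -0.2, 0.9]
grip_width: 0.0854
grasp_force: 0.0
```

Request:
{"op": "move_arm", "data": {"series": [0, 0, 0, 0, 0, 0.0015, 1, 0, 0, 0, 0, 0, 0.003, 1, 0, 0, 0, 0, 0, 0.0045, 1, 0, 0, 0, 0, 0, 0.006, 1, 0, 0, 0, 0, 0, 0.006, 1]}}

```text
time: 5.4
tool_pos: [0.4791, 0.0911, -0.0096]
ee_rot: [-3.142, -0.0, -3.073]
force: [0.7, 0.6, 0.2]
grip_width: 0.0853
grasp_force: 0.0
```

Request:
{"op": "move_arm", "data": {"series": [0, 0, 0, 0, 0, 0.0015, 1, 0, 0, 0, 0, 0, 0.003, 1, 0, 0, 0, 0, 0, 0.0045, 1, 0, 0, 0, 0, 0, 0.006, 1, 0, 0, 0, 0, 0, 0.0075, 1, 0, 0, 0, 0, 0, 0.009, 1, 0, 0, 0, 0, 0, 0.009, 1]}}

```text
time: 6.1
tool_pos: [0.4791, 0.0911, -0.0186]
ee_rot: [-3.142, -0.0, -3.073]
force: [-0.2, -0.2, -0.3]
grip_width: 0.085
grasp_force: 0.0
```

Run:
```python
from h import *
s=manip.state();print(s["force"],s["tool_pos"],s["qpos"])
a=manip.grab_frame("side")
for z,c in((0.0,(0,0,255)),(.02,(255,0,0))):
  for y in(78,178):
    u,v=proj("side",np.r_[P2W(-105,y),z])[0].round().astype(int); a[v,u]=c
a=a[220:320,250:350]
b=manip.grab_frame("top");
for y in(71,185):
    u,v=proj("top",np.r_[P2W(-105,y),.01])[0].round().astype(int); b[v,u]=(0,0,255)
b=b[225:345,270:390]
cv2.imwrite("pics/s4.png",np.hstack([cv2.resize(a,(400,400),interpolation=cv2.INTER_CUBIC),cv2.resize(b,(400,400),interpolation=cv2.INTER_CUBIC)]))
```

```text
[-0.1516 -0.1956 -0.2959] [ 0.4791  0.0911 -0.0186] [ 0.1878  0.1701 -0.524   0.8771 -0.      0.1192]
```

View pics/s4.png

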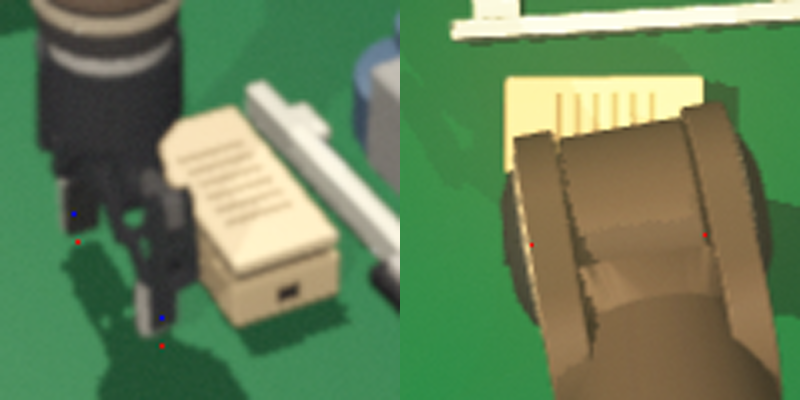

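Request:
{"op": "move_arm", "data": {"series": [0, 0, 0, -0.008, 0, 0, 1, 0, 0, 0, -0.018, 0, 0, 1, 0, 0, 0, -0.025, 0, 0, 1, 0, 0, 0, -0.03, 0, 0, 1, 0, 0, 0, -0.035, 0, 0, 1, 0, 0, 0, -0.04, 0, 0, 1, 0, 0, 0, -0.045, 0, 0, 1, 0, 0, 0, -0.05, 0, 0, 1, 0, 0, 0, -0.054, 0, 0, 1, 0, 0, 0, -0.054, 0, 0, 1]}}

```text
time: 7.2
tool_pos: [0.5341, 0.095, -0.0183]
ee_rot: [3.141, 0.001, -3.073]
force: [-0.1, 0.2, -0.1]
grip_width: 0.0854
grasp_force: 0.0
```

Run:
```python
from h import *
go(-43,128,-.0186,.074+np.pi)
print(brick(manip.grab_frame("top")))
```

```text
turn [ 0.0087  0.0607 -0.307 ] shift [-0.0065  0.      0.0003] press [-49.5282 128.0097] -0.018270673879574498 q [ 0.176   0.263  -0.4039  0.9028  0.      0.1073] F [-0.1474  0.2386 -0.142 ] t 7.2
(((612.8139038085938, -168.104736328125), (51.30525588989258, 51.15119552612305), 4.244383335113525), (443, 225, 26, 24))
```

Request:
{"op": "move_arm", "data": {"series": [0, 0, 0, -0.002, 0, 0, 1, 0, 0, 0, -0.004, 0, 0, 1, 0, 0, 0, -0.005, 0, 0, 1, 0, 0, 0, -0.006, 0, 0, 1]}}

```text
time: 7.65
tool_pos: [0.5382, 0.0952, -0.0181]
ee_rot: [3.141, -0.001, -3.073]
force: [-4.7, -0.6, 4.4]
grip_width: 0.0857
grasp_force: 2.8
```

Request:
{"op": "move_arm", "data": {"series": [0, 0, 0, -0.001, 0, 0, 1, 0, 0, 0, -0.002, 0, 0, 1, 0, 0, 0, -0.002, 0, 0, 1]}}

```text
time: 7.95
tool_pos: [0.5405, 0.0954, -0.0181]
ee_rot: [3.141, -0.001, -3.073]
force: [-4.2, -0.0, 4.2]
grip_width: 0.0852
grasp_force: 2.7
```

Run:
```python
from h import *
go(-43,128,-.0186,.074+np.pi)
a=manip.grab_frame("top");b=manip.grab_frame("side")
cv2.imwrite("pics/s5.png",np.hstack([cv2.resize(b[220:320,250:350],(400,400),interpolation=cv2.INTER_CUBIC),cv2.resize(a[205:305,280:380],(400,400),interpolation=cv2.INTER_CUBIC)]))
```

```text
turn [ 0.0096 -0.0523 -0.2969] shift [-0.0002  0.0001  0.0005] press [-43.1912 127.9157] -0.018140985649847882 q [ 0.1745  0.2752 -0.3872  0.9093  0.0003  0.1057] F [-4.2005 -0.0202  4.2398] t 7.95
```

View pics/s5.png

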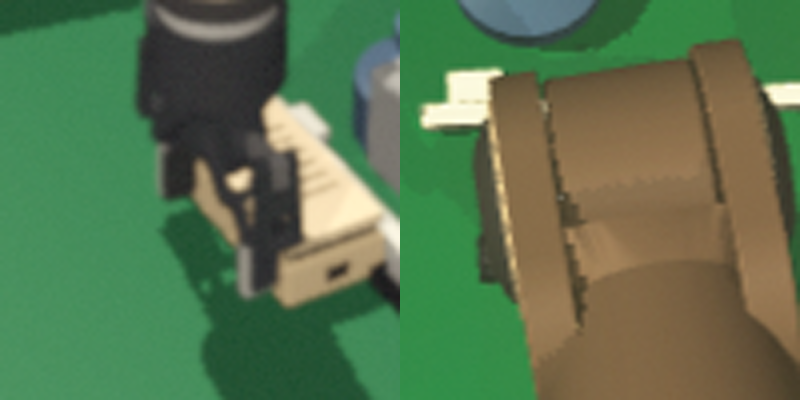

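Request:
{"op": "move_arm", "data": {"series": [0, 0, 0, -0.001, 0, 0, 1, 0, 0, 0, -0.002, 0, 0, 1, 0, 0, 0, -0.003, 0, 0, 1, 0, 0, 0, -0.003, 0, 0, 1]}}

```text
time: 8.45
tool_pos: [0.5426, 0.0955, -0.0182]
ee_rot: [3.141, -0.002, -3.073]
force: [-8.3, -1.4, 6.9]
grip_width: 0.0856
grasp_force: 4.0
```

Request:
{"op": "move_arm", "data": {"series": [0, 0, 0, -0.001, 0, 0, 1, 0, 0, 0, -0.002, 0, 0, 1, 0, 0, 0, -0.002, 0, 0, 1]}}

```text
time: 8.75
tool_pos: [0.5425, 0.0955, -0.0183]
ee_rot: [3.141, -0.006, -3.072]
force: [-14.3, -1.1, 11.9]
grip_width: 0.0854
grasp_force: 7.4
```

Request:
{"op": "move_arm", "data": {"series": [0, 0, 0, 0.01, 0, 0, 1, 0, 0, 0, 0.03, 0, 0, 1, 0, 0, 0, 0.04, 0.01, -0.01, 1, 0, 0, 0, 0.05, 0.03, -0.03, 1, 0, 0, 0, 0.05, 0.06, -0.06, 1, 0, 0, 0, 0.05, 0.1, -0.1, 1, 0, 0, 0, 0.05, 0.12, -0.12, 1, 0, 0, 0, 0.05, 0.15, -0.12, 1, 0, 0, 0, 0.05, 0.18, -0.12, 1, 0, 0, 0, 0.05, 0.18, -0.12, 1]}}

```text
time: 9.75
tool_pos: [0.4841, 0.2758, 0.1029]
ee_rot: [3.139, 0.003, -3.069]
force: [0.9, -0.5, -0.2]
grip_width: 0.0855
grasp_force: 0.0
```

Run:
```python
from h import *
a=manip.grab_frame("top");r,bb=brick(a);print(r,bb,W2P(np.array(r[0])/1000))
go(-5,235,.09,.074+np.pi/2)
cv2.imwrite("pics/t6.png",a)
```

```text
((584.3341674804688, 105.23004150390625), (64.81177520751953, 128.3459014892578), 4.354681968688965) (300, 232, 60, 33) [  1.2818 134.5034]
turn [ 0.1185  0.0454 89.8668] shift [-0.0815 -0.0751  0.0126] press [-86.365 310.267] 0.10255895004989904 q [ 0.5153  0.2058 -0.1952  1.1678 -0.      0.4436] F [-0.0311 -0.0677  0.2434] t 9.8
```

Request:
{"op": "move_arm", "data": {"series": [0, 0, 8.5, -0.01, -0.01, 0, 0.35, 0, 0, 17, -0.03, -0.025, 0, 0.35, 0, 0, 25.5, -0.05, -0.045, 0, 0.35, 0, 0, 34, -0.07, -0.065, 0, 0.35, 0, 0, 42.5, -0.08, -0.075, 0, 0.35, 0, 0, 51, -0.081, -0.075, 0, 0.35, 0, 0, 59.5, -0.081, -0.075, 0.01, 0.35, 0, 0, 68, -0.081, -0.075, 0.02, 0.35, 0, 0, 76.5, -0.081, -0.075, 0.03, 0.35, 0, 0, 85, -0.081, -0.075, 0.04, 0.35]}}

```text
time: 10.8
tool_pos: [0.57, 0.2017, 0.0618]
ee_rot: [3.141, 0.0, 1.719]
force: [0.3, 0.3, -0.3]
grip_width: 0.0299
grasp_force: 0.0
```

```bash
sed -i 's/H=np.array(\[.593/H=np.array([.5943/' h.py
python3 - <<'E'
from h import *
go(-5,235,-.004,.074+np.pi/2)
print(manip.state()["grip_width"])
E
```

```text
turn [0.0378 0.0099 4.2769] shift [0.003  0.0024 0.0658] press [ -7.1986 231.8889] 0.06179050116452743 q [ 0.3403  0.3148 -0.1446  1.1108 -0.0003  1.7625] F [ 0.2894  0.3208 -0.2515] t 10.8
0.02987078811302235
```

Request:
{"op": "move_arm", "data": {"series": [0, 0, 4.3, 0.003, 0.002, 0.02, 0.35, 0, 0, 4.3, 0.003, 0.002, 0.035, 0.35, 0, 0, 4.3, 0.003, 0.002, 0.045, 0.35, 0, 0, 4.3, 0.003, 0.002, 0.053, 0.35, 0, 0, 4.3, 0.003, 0.002, 0.059, 0.35, 0, 0, 4.3, 0.003, 0.002, 0.064, 0.35, 0, 0, 4.3, 0.003, 0.002, 0.064, 0.35]}}

```text
time: 11.5
tool_pos: [0.5711, 0.2057, -0.0027]
ee_rot: [-3.141, 0.0, 1.652]
force: [0.6, 0.3, -0.1]
grip_width: 0.0299
grasp_force: 0.0
```

Run:
```python
from h import *
go(-5,76,-.004,.074+np.pi/2)
b=manip.grab_frame("side");a=manip.grab_frame("top")
for z,c in((0.0,(0,0,255)),(.02,(255,0,0))):
    u,v=proj("side",np.r_[P2W(-5,235),z])[0].round().astype(int); b[v,u]=c
cv2.imwrite("pics/s7.png",np.hstack([cv2.resize(b[190:290,250:350],(400,400),interpolation=cv2.INTER_CUBIC),cv2.resize(a[195:295,230:330],(400,400),interpolation=cv2.INTER_CUBIC)]))
```

```text
turn [-0.0294  0.0092  0.3917] shift [-0.1598 -0.0003  0.0013] press [ -5.7676 235.8112] -0.0026883965807940266 q [ 0.3458  0.3616 -0.2284  0.9813 -0.      1.8357] F [ 0.5676  0.3366 -0.0549] t 11.5
```

View pics/s7.png

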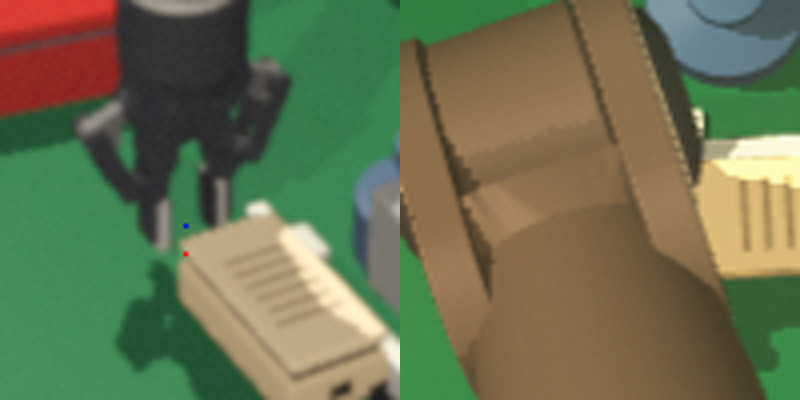

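Request:
{"op": "move_arm", "data": {"series": [0, 0, 0.4, -0.006, 0, 0, 0.35, 0, 0, 0.4, -0.014, 0, 0, 0.35, 0, 0, 0.4, -0.02, 0, 0, 0.35, 0, 0, 0.4, -0.026, 0, 0, 0.35, 0, 0, 0.4, -0.034, 0, 0, 0.35, 0, 0, 0.4, -0.042, 0, 0, 0.35, 0, 0, 0.4, -0.05, 0, 0, 0.35, 0, 0, 0.4, -0.058, 0, 0, 0.35, 0, 0, 0.4, -0.066, 0, 0, 0.35, 0, 0, 0.4, -0.074, 0, 0, 0.35]}}

```text
time: 12.6
tool_pos: [0.577, 0.1321, -0.0021]
ee_rot: [-3.141, -0.002, 1.645]
force: [-2.7, 5.6, 3.2]
grip_width: 0.0296
grasp_force: 2.8
```

Run:
```python
from h import *
go(-5,76,-.003,.074+np.pi/2)
s=manip.state();print(s["wrist_torque"])
```

```text
turn [-0.029  -0.0872  0.0075] shift [-0.0859  0.0004  0.0007] press [ -5.3889 161.9136] -0.0021453141933748462 q [ 0.2242  0.3349 -0.2655  0.9707  0.0016  1.7209] F [-2.725   5.64    3.1535] t 12.6
[ 1.1201  0.5526 -0.1191]
```

Request:
{"op": "move_arm", "data": {"series": [0, 0, 0, -0.008, 0, 0, 0.35, 0, 0, 0, -0.016, 0, 0, 0.35, 0, 0, 0, -0.024, 0, 0, 0.35, 0, 0, 0, -0.032, 0, 0, 0.35, 0, 0, 0, -0.04, 0, 0, 0.35, 0, 0, 0, -0.048, 0, 0, 0.35, 0, 0, 0, -0.056, 0, 0, 0.35, 0, 0, 0, -0.064, 0, 0, 0.35, 0, 0, 0, -0.071, 0, 0, 0.35, 0, 0, 0, -0.075, 0, 0, 0.35]}}

```text
time: 13.6
tool_pos: [0.5824, 0.0571, -0.0022]
ee_rot: [-3.141, -0.001, 1.645]
force: [-2.4, 5.2, 2.9]
grip_width: 0.0298
grasp_force: 3.0
```

Run:
```python
from h import *
go(-5,76,-.003,.074+np.pi/2)
```

```text
turn [-0.0333 -0.0771 -0.0155] shift [-0.0107  0.0005  0.0008] press [-5.5102 86.7453] -0.0021596218400237177 q [ 0.097   0.3236 -0.2815  0.9663  0.0014  1.5941] F [-2.3918  5.215   2.8531] t 13.6
```

Request:
{"op": "move_arm", "data": {"series": [0, 0, 0, -0.003, 0, 0, 0.35, 0, 0, 0, -0.006, 0, 0, 0.35, 0, 0, 0, -0.008, 0, 0, 0.35, 0, 0, 0, -0.009, 0, 0, 0.35, 0, 0, 0, -0.01, 0, 0, 0.35]}}

```text
time: 14.1
tool_pos: [0.5831, 0.0477, -0.0021]
ee_rot: [-3.141, -0.002, 1.645]
force: [-2.8, 6.6, 3.2]
grip_width: 0.0302
grasp_force: 3.1
```

Request:
{"op": "move_arm", "data": {"series": [0, 0, 0, -0.001, 0, 0, 0.35, 0, 0, 0, -0.002, 0, 0, 0.35, 0, 0, 0, -0.002, 0, 0, 0.35]}}

```text
time: 14.4
tool_pos: [0.5831, 0.0468, -0.0021]
ee_rot: [-3.141, -0.004, 1.645]
force: [-2.7, 10.6, 3.2]
grip_width: 0.0301
grasp_force: 4.9
```

Request:
{"op": "move_arm", "data": {"series": [0, 0, 0, -0.001, 0, 0, 0.35, 0, 0, 0, -0.002, 0, 0, 0.35, 0, 0, 0, -0.002, 0, 0, 0.35]}}

```text
time: 14.7
tool_pos: [0.5831, 0.0468, -0.0021]
ee_rot: [-3.141, -0.008, 1.647]
force: [-3.9, 17.0, 4.0]
grip_width: 0.0298
grasp_force: 8.4
```

Run:
```python
from h import *
go(-5,76,-.003,.074+np.pi/2)
```

```text
turn [-0.0385 -0.4613  0.1071] shift [-0.0004  0.0006  0.0009] press [-5.5908 76.4274] -0.00210491112227755 q [ 0.0758  0.3232 -0.2819  0.9664  0.0081  1.5708] F [-3.8718 17.0299  3.9939] t 14.7
```

Request:
{"op": "move_arm", "data": {"series": [0, 0, 0, 0.008, 0, 0, 0.35, 0, 0, 0, 0.025, 0, 0, 0.35, 0, 0, 0, 0.04, 0, -0.01, 0.35, 0, 0, 0, 0.055, -0.02, -0.03, 0, 0, 0, 0, 0.055, -0.05, -0.06, 0, 0, 0, 0, 0.055, -0.09, -0.1, 0, 0, 0, 0, 0.05, -0.13, -0.12, 0, 0, 0, 0, 0.03, -0.17, -0.12, 0, 0, 0, 0, 0, -0.2, -0.12, 0, 0, 0, 0, 0, -0.2, -0.12, 0]}}

```text
time: 15.7
tool_pos: [0.3812, 0.0269, 0.1188]
ee_rot: [3.141, 0.002, 1.643]
force: [0.8, 0.4, -1.0]
grip_width: 0.0003
grasp_force: 0.0
```

Run:
```python
from h import *
a=manip.grab_frame("top");cv2.imwrite("pics/t8.png",a)
h=cv2.cvtColor(a,cv2.COLOR_BGR2HSV)
m=cv2.inRange(h,(15,40,150),(32,160,255)); m[:215]=0;m[290:]=0;m[:,:330]=0;m[:,420:]=0
c=max(cv2.findContours(m,cv2.RETR_EXTERNAL,cv2.CHAIN_APPROX_NONE)[0],key=cv2.contourArea)
print(cv2.boundingRect(c),cv2.contourArea(c))
x,y,w,hh=cv2.boundingRect(c)
# long edges, z=.044
cols=np.arange(x+4,x+min(w,28),2)
top=np.array([(u,np.where(m[:,u])[0].min()-.5) for u in cols]);bot=np.array([(u,np.where(m[:,u])[0].max()+.5) for u in cols])
rows=np.arange(y+5,y+hh-6,2);left=np.array([(np.where(m[v])[0].min()-.5,v) for v in rows])
for n,P in(("far",top),("near",bot),("end",left)):
    X=np.array([W2P(q) for q in ray("top",P,.044)]);
    f=np.polyfit(X[:,1],X[:,0],1) if n!="end" else np.polyfit(X[:,0],X[:,1],1)
    print(n,X.mean(0),"slope",f[0])
go(-51,-225,.15,.074+np.pi/2)
```

```text
(354, 218, 66, 43) 1284.0
far [32.4208 46.6544] slope -0.010943659996014094
near [-23.985  50.551] slope 0.8524235216474181
end [16.068  61.0279] slope -0.48253931869269034
turn [ 0.1165  0.0433 -0.106 ] shift [-0.2971  0.1558 -0.0306] press [-206.1851   72.3247] 0.11886232429240598 q [ 0.0732 -0.1233 -0.5039  1.1881 -0.0008  1.5719] F [ 1.1196  0.4092 -0.5637] t 15.75
```

Run:
```python
from h import *
a=cv2.imread("pics/t8.png");g=cv2.cvtColor(a,cv2.COLOR_BGR2LAB)[:,:,1].astype(int)
u0,v0=proj("top",np.r_[P2W(-31,60),.044])[0];print("near corner",u0,v0)
for v in range(218,266,4): print(v,g[v,350:376],a[v,360])
for u in(364,372,380,388): print(u,g[226:268,u])
```

```text
near corner 364.8385618404025 259.6650141163734
218 [94 93 94 93 94 95 94 94 94 95 95 94 95 94 94 94 95 94 95 94 95 95 94 95
 94 95] [ 68 129  68]
222 [94 93 93 93 94 94 94 95 94 94 94 95 95 94 94 95 94 94 94 94 94 94 94 94
 94 94] [ 69 132  70]
226 [ 96  97  97  97  97  99 102 103 105 108 109 109 108 111 114 113 110 111
 114 113 112 111 113 119 118 119] [116 166 137]
230 [124 125 125 125 125 125 124 124 124 124 124 124 125 124 124 124 124 124
 124 124 124 124 124 123 124 124] [219 248 251]
234 [106 105 106 106 106 106 107 101  94 106 127 121 119 119 119 119 118 118
 118 118 119 118 119 119 119 119] [111 193 220]
238 [ 94  94  93  93  94  94  95  94  94 101 123 126 120 119 119 119 119 119
 119 119 119 119 119 119 119 118] [ 96 169 183]
242 [ 93  94  93  94  94  94  95  95  94  99 118 130 122 119 119 119 119 119
 119 119 119 119 118 119 119 119] [ 65 106  99]
246 [ 91  93  92  92  94  95  94  95  94  95 106 130 121 119 119 119 119 119
 119 119 119 119 119 118 119 119] [ 69 123  90]
250 [ 89  90  89  90  93  93  94  94  94  94 100 131 122 119 119 118 119 119
 119 119 118 118 118 119 11
[... 399 characters left out ...]
 [114 124 124 124 124 123 119 118 119 118 119 119 119 119 119 118 119 119
 119 118 119 119 119 119 119 119 119 119 119 119 119 119 119 119 126 120
  90  90  90  89  89  89]
372 [113 124 124 124 124 122 119 119 119 118 118 119 119 119 119 119 118 119
 119 119 119 119 119 119 118 119 119 119 119 119 119 119 119 132 129 113
 102  90  90  90  90  90]
380 [124 124 124 125 124 120 120 120 120 120 120 120 120 120 120 121 120 119
 119 119 119 119 119 119 119 119 119 119 119 119 119 119 120 131 127 102
  90  89  91  89  90  89]
388 [124 124 124 124 124 120 120 120 121 130 133 133 130 130 131 127 127 128
 130 124 122 122 120 120 120 120 119 119 119 119 119 119 132 129 113 101
  90  90  90  90  90  89]
```

Run:
```python
from h import *
for z,P in((.044,[(364,259.5),(372,258.5),(380,258.2),(388,257.5)]),(.044,[(360.8,238),(361.5,250),(362.2,258)])):
    print(np.array([W2P(q) for q in ray("top",P,z)]))
```

```text
[[-30.5353  61.7776]
 [-29.432   44.4376]
 [-29.8361  27.1892]
 [-29.3807   9.8672]]
[[ 16.3039  65.5326]
 [ -9.741   65.7722]
 [-27.0726  65.4274]]
```

Request:
{"op": "move_arm", "data": {"series": [0, 0, 0, -0.02, 0.01, 0, 0, 0, 0, 0, -0.05, 0.022, 0, 0, 0, 0, 0, -0.09, 0.04, 0, 0, 0, 0, 0, -0.13, 0.06, 0, 0, 0, 0, 0, -0.17, 0.08, 0, 0, 0, 0, 0, -0.21, 0.1, 0, 0, 0, 0, 0, -0.25, 0.125, 0, 0, 0, 0, 0, -0.28, 0.145, 0, 0, 0, 0, 0, -0.297, 0.156, 0, 0, 0, 0, 0, -0.297, 0.156, 0, 0]}}

```text
time: 16.75
tool_pos: [0.5643, -0.2576, 0.1166]
ee_rot: [-3.142, 0.001, 1.644]
force: [-0.3, 0.5, -0.4]
grip_width: 0.0002
grasp_force: 0.0
```

Run:
```python
from h import *
go(-53,-225,.065,.074+np.pi/2)
b=manip.grab_frame("side");cv2.imwrite("pics/s9.png",b)
# closed fingertip: lowest dark/grey non-green pixels near expected column
```

```text
turn [-0.0036  0.0288 -0.0723] shift [ 0.0008 -0.0062  0.0516] press [ -46.776  -225.7977] 0.1165968701807649 q [-0.428   0.3214 -0.0129  1.2363 -0.0005  1.07  ] F [-0.2707  0.5064 -0.3556] t 16.75
```

Request:
{"op": "move_arm", "data": {"series": [0, 0, 0, 0.001, -0.006, 0.015, 0, 0, 0, 0, 0.001, -0.006, 0.03, 0, 0, 0, 0, 0.001, -0.006, 0.04, 0, 0, 0, 0, 0.001, -0.006, 0.046, 0, 0, 0, 0, 0.001, -0.006, 0.05, 0, 0, 0, 0, 0.001, -0.006, 0.052, 0, 0, 0, 0, 0.001, -0.006, 0.054, 0, 0, 0, 0, 0.001, -0.006, 0.054, 0]}}

```text
time: 17.6
tool_pos: [0.556, -0.2556, 0.0639]
ee_rot: [3.141, 0.0, 1.645]
force: [0.4, 0.1, -0.2]
grip_width: 0.0001
grasp_force: 0.0
```

Request:
{"op": "move_arm", "data": {"series": [0, 0, 0, 0, 0, 0.002, 0, 0, 0, 0, 0, 0, 0.004, 0, 0, 0, 0, 0, 0, 0.006, 0, 0, 0, 0, 0, 0, 0.006, 0]}}

```text
time: 18.0
tool_pos: [0.556, -0.2558, 0.0581]
ee_rot: [3.141, 0.001, 1.644]
force: [-0.4, -0.2, 4.7]
grip_width: -0.0002
grasp_force: 2.0
```

Request:
{"op": "move_arm", "data": {"series": [0, 0, 0, 0, -0.001, 0.003, 0, 0, 0, 0, 0, -0.002, 0.006, 0, 0, 0, 0, 0, -0.003, 0.009, 0, 0, 0, 0, 0, -0.004, 0.012, 0, 0, 0, 0, 0, -0.005, 0.015, 0, 0, 0, 0, 0, -0.005, 0.018, 0, 0, 0, 0, 0, -0.006, 0.021, 0, 0, 0, 0, 0, -0.007, 0.024, 0, 0, 0, 0, 0, -0.007, 0.026, 0]}}

```text
time: 18.9
tool_pos: [0.549, -0.2564, 0.0327]
ee_rot: [3.141, 0.001, 1.644]
force: [-4.1, -0.2, 8.2]
grip_width: 0.0
grasp_force: 4.1
```

Request:
{"op": "move_arm", "data": {"series": [0, 0, 0, 0, 0, 0.001, 0, 0, 0, 0, 0, 0, 0.002, 0, 0, 0, 0, 0, 0, 0.003, 0, 0, 0, 0, 0, 0, 0.003, 0]}}

```text
time: 19.3
tool_pos: [0.5486, -0.2564, 0.0304]
ee_rot: [3.141, 0.001, 1.644]
force: [-4.8, 1.1, 12.6]
grip_width: 0.0001
grasp_force: 5.9
```

Request:
{"op": "move_arm", "data": {"series": [0, 0, 0, 0, 0, 0.001, 0, 0, 0, 0, 0, 0, 0.002, 0, 0, 0, 0, 0, 0, 0.002, 0]}}

```text
time: 19.6
tool_pos: [0.5483, -0.2564, 0.0284]
ee_rot: [-3.141, 0.001, 1.644]
force: [-6.5, 0.9, 13.3]
grip_width: -0.0
grasp_force: 6.3
```

Request:
{"op": "move_arm", "data": {"series": [0, 0, 0, 0, 0, 0.001, 0, 0, 0, 0, 0, 0, 0.002, 0, 0, 0, 0, 0, 0, 0.002, 0]}}

```text
time: 19.9
tool_pos: [0.548, -0.2564, 0.0263]
ee_rot: [-3.141, 0.001, 1.644]
force: [-6.8, -0.1, 13.6]
grip_width: 0.0002
grasp_force: 6.5
```

Request:
{"op": "move_arm", "data": {"series": [0, 0, 0, 0, 0, 0.001, 0, 0, 0, 0, 0, 0, 0.002, 0, 0, 0, 0, 0, 0, 0.002, 0]}}

```text
time: 20.2
tool_pos: [0.5477, -0.2564, 0.0242]
ee_rot: [-3.14, 0.001, 1.644]
force: [-8.6, 0.3, 13.8]
grip_width: -0.0003
grasp_force: 6.7
```

Request:
{"op": "move_arm", "data": {"series": [0, 0, 0, 0, 0, 0.001, 0, 0, 0, 0, 0, 0, 0.002, 0, 0, 0, 0, 0, 0, 0.002, 0]}}

```text
time: 20.5
tool_pos: [0.5478, -0.2565, 0.0239]
ee_rot: [-3.141, 0.002, 1.644]
force: [-12.0, 2.3, 22.9]
grip_width: 0.0003
grasp_force: 11.8
```

Request:
{"op": "move_arm", "data": {"series": [0, 0, 0, 0, 0, 0.0005, 0, 0, 0, 0, 0, 0, 0.0005, 0, 0, 0, 0, 0, 0, 0.0005, 0, 0, 0, 0, 0, 0, 0.0005, 0, 0, 0, 0, 0, 0, 0.0005, 0, 0, 0, 0, 0, 0, 0.0005, 0, 0, 0, 0, 0, 0, 0.0005, 0, 0, 0, 0, 0, 0, 0.0005, 0, 0, 0, 0, 0, 0, 0.0005, 0, 0, 0, 0, 0, 0, 0.0005, 0]}}

```text
time: 21.5
tool_pos: [0.5479, -0.2565, 0.0239]
ee_rot: [3.142, 0.002, 1.644]
force: [-12.7, 2.5, 27.1]
grip_width: -0.0003
grasp_force: 13.2
```

Run:
```python
from h import *
b=manip.grab_frame("side");cv2.imwrite("pics/s10.png",b)
s=manip.state();print(s["tool_pos"],s["force"])
# yellow plate extents now vs start
for n in("side0","s10"):
    h=cv2.cvtColor(cv2.imread(f"pics/{n}.png"),cv2.COLOR_BGR2HSV);m=cv2.inRange(h,(20,150,120),(30,255,255));m[:340]=0;m[:,:360]=0
    p=np.argwhere(m);print(n,p.min(0),p.max(0),len(p))
X=[(-91,-265,77),(-91,-185,77),(-100,-265,33),(-100,-185,33)]
print(proj("side",[np.r_[P2W(x,y),z/1000] for x,y,z in X]))
```

```text
[ 0.5478 -0.2565  0.0239] [-12.4743   3.3346  27.8837]
side0 [340 373] [386 459] 1350
s10 [340 367] [405 459] 1274
[[394.6195 392.1656]
 [367.4294 360.2715]
 [387.9715 411.0116]
 [361.722  378.7963]]
```

Request:
{"op": "move_arm", "data": {"series": [0, 0, 0, 0, 0, -0.003, 0, 0, 0, 0, 0, 0.002, -0.007, 0, 0, 0, 0, 0, 0.004, -0.012, 0, 0, 0, 0, 0, 0.005, -0.017, 0, 0, 0, 0, 0, 0.007, -0.022, 0, 0, 0, 0, 0, 0.008, -0.028, 0, 0, 0, 0, 0, 0.008, -0.036, 0, 0, 0, 0, 0, 0.008, -0.05, 0, 0, 0, 0, 0, 0.008, -0.07, 0, 0, 0, 0, 0, 0.008, -0.1, 0]}}

```text
time: 22.55
tool_pos: [0.5551, -0.2548, 0.1194]
ee_rot: [-3.137, -0.002, 1.645]
force: [-0.1, -0.2, 0.2]
grip_width: 0.0002
grasp_force: 0.0
```

Request:
{"op": "move_arm", "data": {"series": [0, 0, 0, 0, -0.02, 0, 0, 0, 0, 0, 0, -0.06, 0, 0, 0, 0, 0, 0, -0.1, 0, 0, 0, 0, 0, 0, -0.14, 0, 0, 0, 0, 0, 0, -0.18, 0, 0, 0, 0, 0, 0, -0.2, 0, 0, 0, 0, 0, 0, -0.2, 0, 0]}}

```text
time: 23.25
tool_pos: [0.3553, -0.2701, 0.1207]
ee_rot: [-3.141, -0.0, 1.642]
force: [1.0, -0.2, 0.3]
grip_width: 0.0005
grasp_force: 0.0
```

Run:
```python
from h import *
b=manip.grab_frame("side");cv2.imwrite("pics/s11.png",b);a=manip.grab_frame("top");cv2.imwrite("pics/t11.png",a)
s=manip.state();print(s["tool_pos"],s["force"],s["time"])
for n in("side0","s10","s11"):
    h=cv2.cvtColor(cv2.imread(f"pics/{n}.png"),cv2.COLOR_BGR2HSV);m=cv2.inRange(h,(20,150,120),(30,255,255));m[:340]=0;m[:,:360]=0;m[:,440:]=0
    p=np.argwhere(m);print(n,p.min(0),p.max(0),len(p))
g=cv2.cvtColor(a,cv2.COLOR_BGR2LAB)[:,:,1].astype(int)
for u in(364,372,380,388): print(u,g[250:268,u])
for v in(238,250,258): print(v,g[v,354:370])
t0=cv2.imread("pics/top0.png")
for n,(x0,x1,y0,y1) in dict(weight=(285,340,170,220),fuse=(350,408,175,203),std=(452,480,170,195),jar=(412,448,283,315),case=(90,210,220,305)).items():
    print(n,np.abs(t0[y0:y1,x0:x1].astype(int)-a[y0:y1,x0:x1]).mean())
```

```text
[ 0.358  -0.2706  0.1207] [-0.384  -0.8458  1.2158] 23.35
side0 [353 373] [386 436] 1293
s10 [362 367] [405 433] 1219
s11 [353 373] [386 436] 1297
364 [120 119 119 119 119 119 119 119 119 119 127 120  90  90  90  90  89  89]
372 [119 119 119 119 119 119 119 119 118 127 130 113 101  89  91  90  90  90]
380 [119 119 119 119 119 119 119 119 120 130 127 101  90  89  90  89  89  90]
388 [121 122 121 119 119 119 119 119 125 129 114 102  90  90  89  90  90  89]
238 [ 94  94  94  94  94 101 123 124 119 119 119 119 118 119 119 119]
250 [ 93  94  93  94  94  93 100 130 120 120 120 119 119 119 119 118]
258 [ 89  89  90  90  90  91  93 113 132 120 119 119 119 119 119 119]
weight 3.3456969696969696
fuse 1.1500410509031198
std 1.0280952380952382
jar 1.5159143518518519
case 3.6523202614379087
```

```bash
python3 -c "
from cell import manip
print(manip.hand_in())"
```

```text
the job is handed in; nothing more can be done
None
```

The job is handed in, with no verdict returned: the brick is seated against the fence and end stop, I held the treadle on its stop for about a second, it sprang fully back up, and no bystander was touched. I did not measure the cover directly, but it should be shut, given the full treadle stroke.

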